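# Open the orange-marked touch-latch sample cabinet

### The arm

A 7-joint arm with a two-finger parallel gripper is mounted at the origin on a cart in front of the work surface, level with it; the furniture and walls round the work are solid. World frame = base frame: x ahead of the robot, y to its left, z up, the work surface at z = 0. Lengths are in m, angles in rad, forces in N, time in s.
With the tool pointing down it reaches from about 0.425 to 0.925 m from the base axis. Payload 6.8 kg.
Tool frame: the origin (TCP) lies where the fingers leave the gripper's body, on its centre line; the fingertips stand 80 mm ahead of it and the grasp point (between the pads) lies 61 mm ahead of it; z points along the fingers, y is the direction in which the jaws open and shut (so a half turn about z gives the same grasp; the last joint's range is limited). The gripper opens to 88 mm and grips with 3 to 60 N. Pads are 20 mm wide; open, the fingers measure 115 mm over their backs; the gripper's body (75 mm by 178 mm) begins 61 mm behind the grasp point.
Start: joints at [1.066, 0.477, 0.022, 1.555, -0.011, 1.109, -0.083], TCP at [0.261, -0.623, 0.303] pointing down, gripper open.
Joint ranges: [-2.96, 2.96], [-0.34, 2.1], [-1.41, 1.46], [0.24, 2.44], [-1.37, 4.51], [0.17, 1.92], [-2.96, 2.96]. Speed limits (rad/s): [2.39, 2.39, 3.14, 3.14, 3.14, 3.14, 3.14].

### API

Orientations are given as a rotation vector (axis times angle).
In Python, from bench import monitor, cams, order gives the robot as it stands.
- The arm moves only by the tool jog_arm, never from a script. Its argument "increments" is a list of rows, each an object with "offset": the shift along the tool's x, y, z in mm, a list of three; "yaw": the turn about the tool's z in rad. In form: [{"offset": [tx, ty, tz], "yaw": yaw}, ...]. A call has 1 to 10 rows; each row shifts and turns the commanded pose from where the row before left it, along the tool's axes as they then stand; what a row does not reach is not made up. A row lasts 1/12 s, in which the tool goes at most 41.7 mm and 7.16 degrees, less where a joint would pass 70% of its speed; a pose out of reach is approached as far as the arm can. A call is refused whole if a number of a shift passes 41.7 or a number of a turn 0.125, either way. A call with a gripper value outside its range is refused whole. "jaw" is the opening, from -1 (shut) to 1 (fully open), so that 0 is half open, set as the call begins (left out, the last holds). The fingers move at their own pace and stop on an object; the grip force is fixed at half the most. Time passes only in rows, so rows that do not move let the fingers close. It gives the time, the measured TCP pose, the force and the opening at its end, in the units of the state.
- monitor.observe(): the state, without advancing time (a new reading comes with each control period).
- cams.get_image(name): name is "side" or "top" or "wrist"; returns a dict with "pixels" (400x640x3 uint8, red, green, blue), "camera_matrix" (3x3 intrinsics, pixels), "R" (3x3) and "t" (3): a world point X has camera coordinates R X + t. Camera axes: x right, y down, z forward; pixel columns grow to the right and rows downward; lengths in m; the calibration is good to about 2 mm. A picture is of the moment at which its call begins. There is no depth.
- order.finish_job(): hands the job in, once; it reports no verdict.
The state is a dict: "time_s": time; "joint_positions": joint angles; "dq": joint speeds; "tau": joint torques, N m; "tcp_pos": TCP position; "tcp_rot": TCP orientation; "ft_force": force on the tool from outside, world axes, zero at the start; "wrist_torque": the same for the moment, N m; "gripper_width": finger opening in m.
Only numpy, scipy, OpenCV 4.12 (cv2) and the standard library are available. Lean on these libraries where they do the work, as an engineer would, in place of code of your own. Each camera call takes 0.05 s, during which the arm holds its last target. There are 200 camera calls.

### The job

Push the door of the small sample cabinet with the orange press mark inwards at the mark and let go, so that its touch latch releases and the door springs ajar by itself. Then, with a fingertip in the gap behind the door, push it wide open, about square to the cabinet, and come away. Grip and lift nothing: leave the blue-marked cabinet shut and do not disturb the sample pots or the tin.

Things in the scene. Friction and masses are not known exactly. Their poses are not given: they have to be found in the camera images.
- orange_cabinet: Low white cabinet, fixed to the desk, 140 mm wide (y), 100 mm deep (x), 85 mm high, solid top, one grey door on its front (-x of its frame). Origin: centre of its underside, on the desk; x points from front to back, y left as seen facing the door, z up. The front edges of its top and sides lie at x = -50 mm; the shut door's inner face at x = -56 mm.
- orange_pad (a point): Centre of the orange press mark (a pad 34 mm wide, 50 mm high, 2 mm proud) on the door's outer face near its free (right, -y) edge, 116 mm from the hinge axis and 55 mm above the desk. Moves with the door; its axes are the door's (the cabinet's when shut): -x out of the outer face, y along the door towards the hinge.
- orange_hinge (a point): On the door's vertical hinge axis at its left (+y) edge, mid-thickness, 60 mm above the desk. Door: 10 mm thick, top 82 mm above the desk, free edge 136 mm from the axis. A latch tongue sticks out 20 mm from its inner face, 117 mm from the hinge, no higher than 28 mm above the desk: keep a fingertip behind the door above 35 mm.
- orange_door (a joint): Door angle, rad: 0 latched shut, negative pushed in (stop -0.042, 5 mm at the mark), positive opening out towards the robot, stop 1.75. Pushing in to -0.035 (about 3 N at the mark) trips the latch; let go, a damped spring pushes it to about 0.4 within 1 s. Beyond, it swings with slight friction and stays put. Latched, it cannot be pulled open; once tripped it does not relatch.
- blue_cabinet: Identical cabinet with a blue press mark; must stay shut. Same frame as the other; the two may stand in either order.
- blue_door (a joint): Door angle of the blue-marked cabinet in rad, 0 latched shut, same latch.
- orange_sample_mid (a point): Middle (27 mm up) of the loose pale sample pot with white cap, 50 mm across, 54 mm high, inside the orange-marked cabinet.
- yellow_pot_mid (a point): Middle (27 mm up) of a loose yellow sample pot with white cap, 50 mm across, 54 mm high, on the desk.
- dark_pot_mid (a point): Middle (30 mm up) of a loose dark sample pot with white cap, 56 mm across, 60 mm high, on the desk.
- tin_mid (a point): Middle (12 mm up) of a loose round grey tin, 66 mm across, 24 mm high, on the desk.

How it is judged:
By the outcome, as a careful person would: the job done as asked, in the order asked, and still so for the second after the job is handed in, with the robot touching nothing.
It also fails if it takes over 50 s, if anything falls off the work surface, if the arm or the gripper's body presses on something with over 40 N, if the wrist force passes 120 N, or if a joint passes its speed limit or range.

## Working session

There is one attempt and no reset: what is moved stays moved. The work goes in short steps, Python scripts to look and compute and a tool call to move; the robot and the scene stay as the last step left them, time stands still between calls to the robot, and variables do not carry over. Pictures are saved under pics/ and viewed, about 8 in all and at most 12, crops included, and the job is handed in when it is done.

Besides the shell and the picture viewer there is one more tool, called after ">>>" as name([rows], argument=value, ...), one row to a line, values as JSON. jog_arm: Moves the arm, as the interface text tells. Its arguments: {"type":"object","properties":{"increments":{"type":"array"},"jaw":{"type":"number"}},"required":["increments"]}

```bash
mkdir -p pics; python3 - <<'E'
from bench import monitor,cams
import cv2,numpy as np
s=monitor.observe();print(s)
for n in ("top","side"):
    d=cams.get_image(n);cv2.imwrite(f"pics/{n}1.png",d["pixels"][:,:,::-1]);np.savez(f"{n}1.npz",**d)
    print(n,d["camera_matrix"],d["R"],d["t"])
E
```

```text
{'time_s': 0.0, 'joint_positions': array([ 1.06585386,  0.47778146,  0.02235106,  1.55644325, -0.01150373,
        1.1093309 , -0.08310019]), 'dq': array([ 8.61079980e-04,  3.64496511e-04, -1.14069549e-03, -3.76141610e-04,
        9.09249263e-05, -1.73195176e-03,  1.37782159e-03]), 'tau': array([-4.91876926e-05, -5.82840872e+01,  1.53459426e+00, -2.72607440e+01,
       -5.42794098e-02,  1.69615599e-02,  1.99901938e-04]), 'tcp_pos': array([ 0.26070203, -0.62211697,  0.3016978 ]), 'tcp_rot': array([-3.07821667e+00, -6.18943194e-01,  7.78420896e-04]), 'ft_force': array([0.36731617, 0.01808506, 0.65967757]), 'wrist_torque': array([0.05572803, 0.02808464, 0.02806313]), 'gripper_width': 0.08800734449236171}
top [[464.69055384   0.         319.75993524]
 [  0.         464.69055384 199.08195859]
 [  0.           0.           1.        ]] [[ 0.0089761  -0.99995722 -0.00223138]
 [-0.9806719  -0.00836678 -0.19548049]
 [ 0.19545345  0.0039429  -0.98070505]] [0.10341907 0.50738771 1.24211286]
side [[374.89215265   0.         316.75974147]
 [  0.         374.89215265 200.61764381]
 [  0.           0.           1.        ]] [[-0.90309697 -0.42934894 -0.0086806 ]
 [-0.20630602  0.45149739 -0.86809442]
 [ 0.37663469 -0.78218258 -0.4963232 ]] [0.51755458 0.12825069 0.8512309 ]
```

View pics/top1.png

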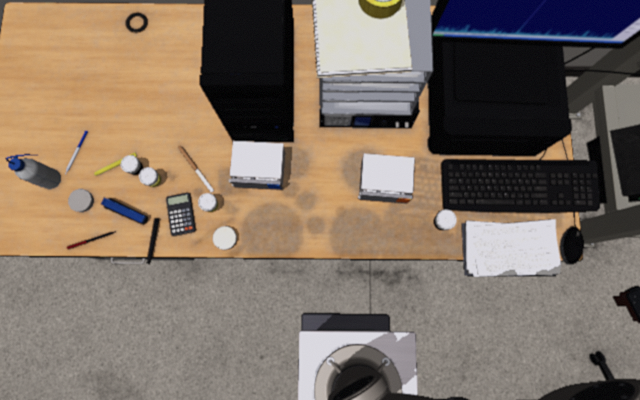

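View pics/side1.png

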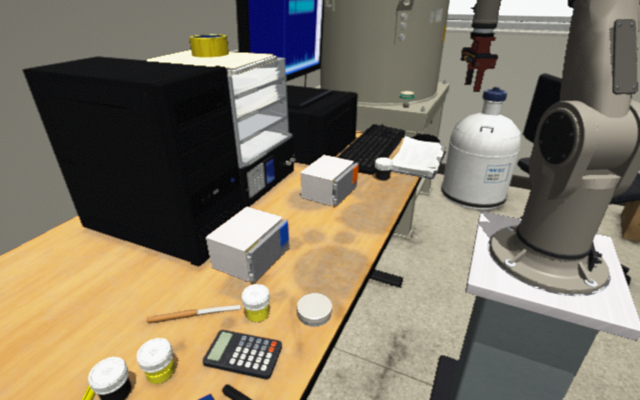

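The orange-marked cabinet is the right one (top view ≈ (388,177), mark at its lower right). A pot stands at (446,220), right of its front, and the blue cabinet is at (257,165). I'll enlarge both views to get its corners.

```bash
python3 - <<'E'
import cv2,numpy as np
t=np.load("top1.npz")["pixels"][:,:,::-1];s=np.load("side1.npz")["pixels"][:,:,::-1]
a=cv2.resize(t[145:235,350:470],None,fx=6.6,fy=6.6,interpolation=cv2.INTER_CUBIC)[:, :]
cv2.imwrite("pics/tc.png",a)
b=cv2.resize(s[145:215,290:410],None,fx=6.6,fy=6.6,interpolation=cv2.INTER_CUBIC)
cv2.imwrite("pics/sc.png",b)
E
```

```text
(no output)
```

View pics/tc.png

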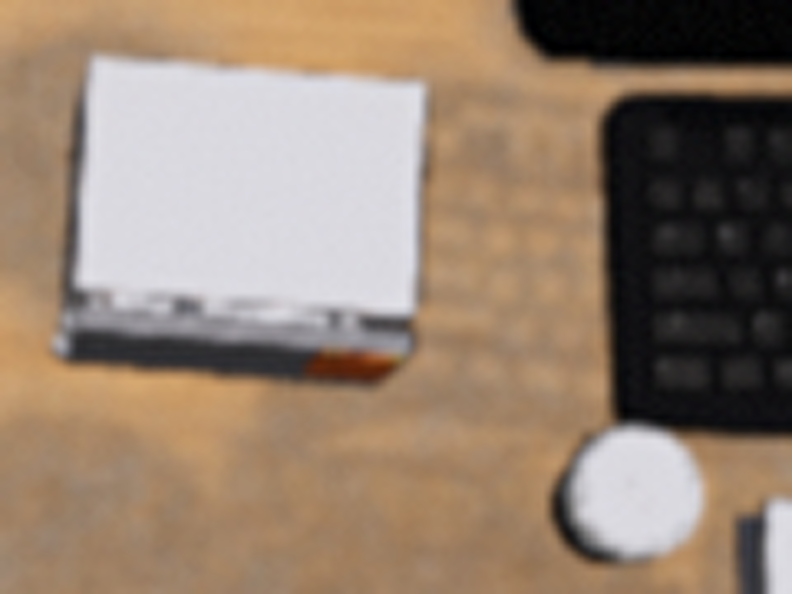

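View pics/sc.png

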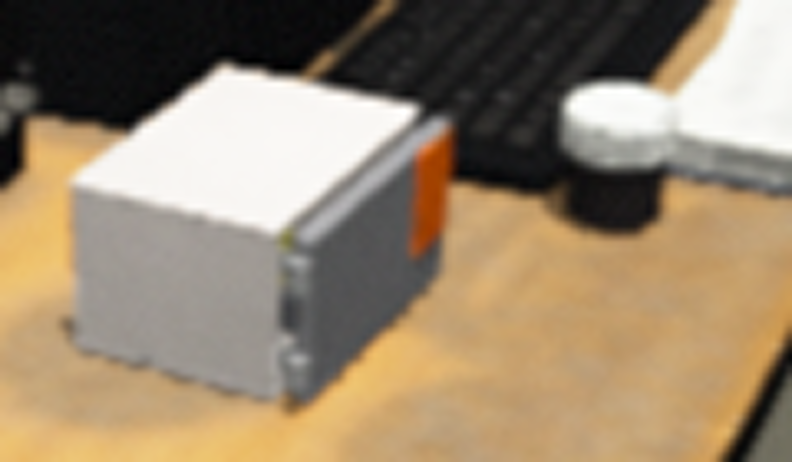

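The top crop shows the cabinet's top corners BL (92,58), BR (426,82), FR (413,315) and FL (77,290), with the pot cap at (635,490). The side crop gives the same corners at (73,183), (225,65), (418,105) and (283,240), plus bottoms at (75,345) and (285,400). Next I fit the pose.

```bash
cat >h.py <<'E'
import numpy as np,cv2
def proj(d,X): 
    c=np.atleast_2d(X)@d["R"].T+d["t"]; c=c@d["camera_matrix"].T; return c[:,:2]/c[:,2:]
def ray(d,uv,z):
    r=d["R"].T@np.linalg.solve(d["camera_matrix"],[*uv,1]); o=-d["R"].T@d["t"]; return o+r*(z-o[2])/r[2]
def c2w(p,L): 
    c,s=np.cos(p[2]),np.sin(p[2]); L=np.atleast_2d(L); return np.c_[p[0]+c*L[:,0]-s*L[:,1],p[1]+s*L[:,0]+c*L[:,1],L[:,2]]
E
python3 - <<'E'
from h import *
from scipy.optimize import least_squares
t=np.load("top1.npz");s=np.load("side1.npz")
f=lambda a,o:(np.array(a)+.5)/6.6-.5+o
T=f([(92,58),(426,82),(413,315),(77,290)],[350,145]);S=f([(73,183),(225,65),(418,105),(283,240),(75,345),(285,400)],[290,145])
h=.085;L=np.array([(.05,.07,h),(.05,-.07,h),(-.05,-.07,h),(-.05,.07,h)]);L2=np.r_[L,[(.05,.07,0),(-.05,.07,0)]]
g=lambda p:np.r_[proj(t,c2w(p,L))-T,proj(s,c2w(p,L2))-S].ravel()
r=least_squares(g,[.75,-.05,0]);p=r.x;print(p,r.fun.reshape(-1,2).round(1))
for q,A,d,n in((least_squares(lambda p:(proj(t,c2w(p,L))-T).ravel(),[.75,-.05,0]),0,0,'top'),(least_squares(lambda p:(proj(s,c2w(p,L2))-S).ravel(),[.75,-.05,0]),0,0,'side')):print(n,q.x)
print("pot",ray(t,f([(635,490)],[350,145])[0],.06), ray(s,f([(620,108)],[290,145])[0],.06))
print("pad,hinge,freeend",c2w(p,[(-.068,-.049,.055),(-.061,.067,.06),(-.061,-.069,.06)]))
np.save("cab.npy",p)
# blue
print("blue front-right/left corners",ray(t,(283,182),.085),ray(t,(231,178),.085))
from bench import monitor
from scipy.spatial.transform import Rotation as R
print(R.from_rotvec(monitor.observe()["tcp_rot"]).as_matrix().round(3))
E
```

```text
[ 0.57456927 -0.07829457 -0.06100644] [[-0.1  0.1]
 [ 0.1 -0.1]
 [ 0.9  0. ]
 [ 0.3  0.3]
 [-0.3 -0.3]
 [ 0.1  0.4]
 [ 0.4  0.4]
 [-0.3 -1.5]
 [ 0.3  1.5]
 [-1.   1.4]]
top [ 0.57480082 -0.07751621 -0.07076665]
side [ 0.57541033 -0.08050543 -0.05038154]
pot [ 0.45241726 -0.23730508  0.06      ] [ 0.45325282 -0.23776234  0.06      ]
pad,hinge,freeend [[ 0.50370831 -0.12305755  0.055     ]
 [ 0.51776764 -0.00770013  0.06      ]
 [ 0.50947591 -0.14344713  0.06      ]]
blue front-right/left corners [0.54613436 0.20831417 0.085     ] [0.55615214 0.3505954  0.085     ]
[[ 0.922  0.387 -0.001]
 [ 0.387 -0.922  0.001]
 [-0.    -0.002 -1.   ]]
```

>>> jog_arm([
  {"offset":[18,-19,0],"yaw":0},
  {"offset":[18,-19,0],"yaw":0},
  {"offset":[18,-19,0],"yaw":0},
  {"offset":[18,-19,0],"yaw":0},
  {"offset":[18,-19,0],"yaw":0},
  {"offset":[18,-19,0],"yaw":0},
  {"offset":[18,-19,0],"yaw":0},
  {"offset":[18,-19,0],"yaw":0},
  {"offset":[18,-19,0],"yaw":0},
  {"offset":[18,-19,0],"yaw":0},
], jaw=-1)

```text
time_s: 0.93
tcp_pos: [0.3535, -0.3764, 0.3024]
tcp_rot: [-3.08, -0.619, 0.001]
ft_force: [-0.1, -0.6, -0.9]
gripper_width: 0.0249
```

>>> jog_arm([
  {"offset":[18,-19,0],"yaw":0},
  {"offset":[18,-19,0],"yaw":0},
  {"offset":[18,-19,0],"yaw":0},
  {"offset":[18,-19,0],"yaw":0},
  {"offset":[18,-19,0],"yaw":0},
  {"offset":[18,-19,0],"yaw":0},
  {"offset":[18,-19,0],"yaw":0},
  {"offset":[18,-19,0],"yaw":0},
  {"offset":[18,-19,0],"yaw":0},
  {"offset":[0,0,0],"yaw":0},
])

```text
time_s: 1.77
tcp_pos: [0.4383, -0.1525, 0.3027]
tcp_rot: [-3.076, -0.63, -0.002]
ft_force: [0.3, -0.0, 0.3]
gripper_width: -0.0
```

>>> jog_arm([
  {"offset":[0,0,0],"yaw":0.09},
  {"offset":[0,0,0],"yaw":0.09},
  {"offset":[0,0,0],"yaw":0.09},
  {"offset":[0,0,0],"yaw":0.09},
  {"offset":[0,0,0],"yaw":0.098},
  {"offset":[0,0,0],"yaw":0},
])

```text
time_s: 2.27
tcp_pos: [0.4364, -0.1579, 0.3024]
tcp_rot: [3.14, -0.102, -0.001]
ft_force: [0.0, 1.3, -0.6]
gripper_width: 0.0009
```

>>> jog_arm([
  {"offset":[5,-13,10],"yaw":0},
  {"offset":[5,-13,20],"yaw":0},
  {"offset":[5,-12,25],"yaw":0},
  {"offset":[0,0,25],"yaw":0},
  {"offset":[0,0,25],"yaw":0},
  {"offset":[0,0,25],"yaw":0},
  {"offset":[0,0,25],"yaw":0},
  {"offset":[0,0,20],"yaw":0},
  {"offset":[0,0,0],"yaw":0},
])

```text
time_s: 3.02
tcp_pos: [0.4518, -0.1203, 0.1244]
tcp_rot: [-3.139, 0.092, 0.01]
ft_force: [-0.4, 0.4, -0.8]
gripper_width: 0.0006
```

```bash
python3 - <<'E'
from bench import monitor,cams
import cv2,numpy as np
d=cams.get_image("side");e=cams.get_image("wrist")
a=cv2.resize(d["pixels"][100:240,260:460],(800,560),interpolation=cv2.INTER_CUBIC)
cv2.imwrite("pics/s2.png",a[:,:,::-1]);cv2.imwrite("pics/w2.png",e["pixels"][:,:,::-1])
s=monitor.observe();print(s["tcp_pos"],s["tcp_rot"],s["ft_force"],s["joint_positions"].round(2))
E
```

```text
[ 0.45375142 -0.12057492  0.12748574] [-3.13992330e+00  9.35362186e-02  2.62396906e-03] [0.80120608 0.58201825 0.38138682] [ 0.31  0.42 -0.22  2.16  0.16  0.58 -1.66]
```

View pics/s2.png

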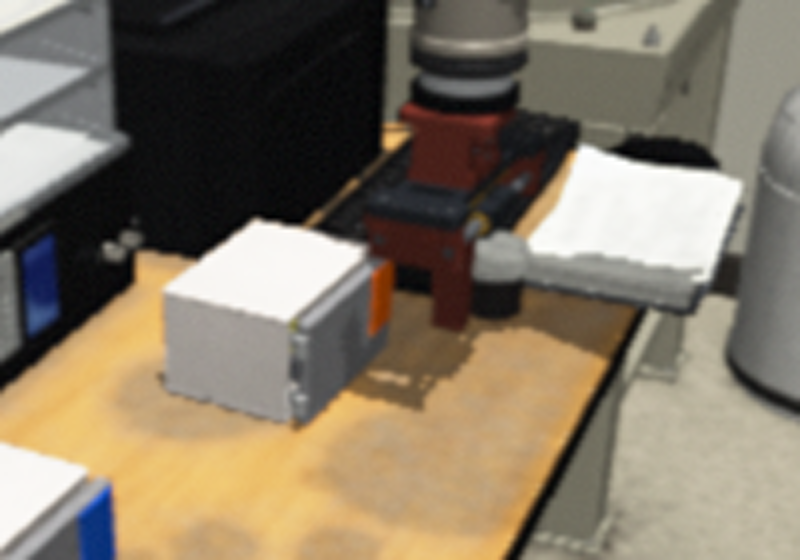

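The shut fingers stand at about (455,280), clear of the orange pad at (380,300) and level with it. Next I approach slowly and press.

>>> jog_arm([
  {"offset":[8,0,0],"yaw":0},
  {"offset":[8,0,0],"yaw":0},
  {"offset":[8,0,0],"yaw":0},
  {"offset":[6,0,0],"yaw":0},
  {"offset":[3,0,0],"yaw":0},
  {"offset":[2,0,0],"yaw":0},
  {"offset":[0,0,0],"yaw":0},
])

```text
time_s: 3.7
tcp_pos: [0.4895, -0.1226, 0.1278]
tcp_rot: [-3.14, 0.096, -0.001]
ft_force: [1.1, 0.6, 0.0]
gripper_width: 0.0004
```

>>> jog_arm([
  {"offset":[1.5,0,0],"yaw":0},
  {"offset":[1,0,0],"yaw":0},
  {"offset":[0,0,0],"yaw":0},
])

```text
time_s: 3.95
tcp_pos: [0.4915, -0.1227, 0.1276]
tcp_rot: [-3.14, 0.096, 0.0]
ft_force: [0.6, -0.3, -0.5]
gripper_width: 0.0005
```

>>> jog_arm([
  {"offset":[1.5,0,0],"yaw":0},
  {"offset":[1,0,0],"yaw":0},
  {"offset":[0,0,0],"yaw":0},
])

```text
time_s: 4.2
tcp_pos: [0.4939, -0.1229, 0.1276]
tcp_rot: [3.14, -0.096, -0.001]
ft_force: [-0.7, 0.2, 1.0]
gripper_width: 0.0002
```

>>> jog_arm([
  {"offset":[1.5,0,0],"yaw":0},
  {"offset":[1,0,0],"yaw":0},
  {"offset":[0,0,0],"yaw":0},
])

```text
time_s: 4.45
tcp_pos: [0.4961, -0.1232, 0.1275]
tcp_rot: [3.14, -0.096, -0.002]
ft_force: [-2.3, 0.0, 1.8]
gripper_width: 0.0007
```

>>> jog_arm([
  {"offset":[1,0,0],"yaw":0},
  {"offset":[1,0,0],"yaw":0},
  {"offset":[0,0,0],"yaw":0},
])

```text
time_s: 4.7
tcp_pos: [0.4984, -0.1234, 0.1275]
tcp_rot: [3.14, -0.096, -0.001]
ft_force: [-3.1, -1.4, 0.8]
gripper_width: 0.0006
```

>>> jog_arm([
  {"offset":[1,0,0],"yaw":0},
  {"offset":[0,0,0],"yaw":0},
  {"offset":[0,0,0],"yaw":0},
])

```text
time_s: 4.95
tcp_pos: [0.4986, -0.1234, 0.1275]
tcp_rot: [3.14, -0.097, -0.003]
ft_force: [-5.3, 0.2, 3.5]
gripper_width: 0.0002
```

>>> jog_arm([
  {"offset":[0.8,0,0],"yaw":0},
  {"offset":[0,0,0],"yaw":0},
  {"offset":[0,0,0],"yaw":0},
])

```text
time_s: 5.2
tcp_pos: [0.4987, -0.1234, 0.1274]
tcp_rot: [3.14, -0.097, -0.006]
ft_force: [-8.1, -0.1, 5.7]
gripper_width: 0.0007
```

The force is climbing while the position stays put, so the door is at its inner stop. Letting go now: back and up.

>>> jog_arm([
  {"offset":[-12,0,0],"yaw":0},
  {"offset":[-25,0,0],"yaw":0},
  {"offset":[-25,0,-10],"yaw":0},
  {"offset":[-8,0,-20],"yaw":0},
  {"offset":[0,0,-25],"yaw":0},
  {"offset":[0,0,-15],"yaw":0},
  {"offset":[0,0,0],"yaw":0},
  {"offset":[0,0,0],"yaw":0},
  {"offset":[0,0,0],"yaw":0},
  {"offset":[0,0,0],"yaw":0},
])

```text
time_s: 6.03
tcp_pos: [0.4302, -0.1188, 0.1967]
tcp_rot: [-3.14, 0.096, 0.002]
ft_force: [0.1, -0.5, -0.7]
gripper_width: 0.0001
```

```bash
python3 - <<'E'
from bench import monitor,cams
import cv2,numpy as np
from h import *
d=cams.get_image("side");e=cams.get_image("top");p=np.load("cab.npy")
np.savez("side3.npz",**d)
a=cv2.resize(d["pixels"][130:230,270:430],(640,400),interpolation=cv2.INTER_CUBIC)
cv2.imwrite("pics/s3.png",a[:,:,::-1])
# predicted door top free corner (outer) at various angles, in crop px
for th in (.3,.4,.5):
    L=[(-.061-.136*np.sin(th)-.005*np.cos(th),.067-.136*np.cos(th)+.005*np.sin(th),.082)]
    print(th,(proj(d,c2w(p,L))-[270,130])*4)
s=monitor.observe();print(s["tcp_pos"],s["tcp_rot"],s["ft_force"],s["joint_positions"].round(2))
E
```

```text
0.3 [[398.97616345 146.25084076]]
0.4 [[412.64402581 152.28857828]]
0.5 [[425.16199662 158.91827313]]
[ 0.43009506 -0.11883062  0.19672088] [-3.13967271e+00  9.58604898e-02  2.50621200e-03] [-0.40686049  1.04524988 -0.42610726] [ 0.35  0.27 -0.25  2.17  0.1   0.72 -1.6 ]
```

View pics/s3.png

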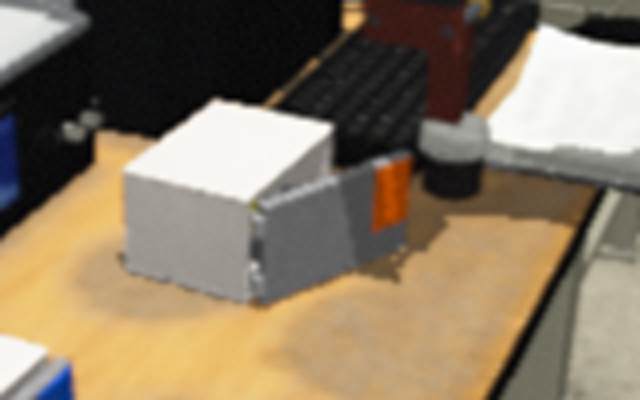

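The door has sprung to about 0.4 rad: its free top corner is at about (410,155), where I predicted (413,152). Next I plan the finger path in the cabinet axes, which the tool axes match with y flipped.

```bash
python3 - <<'E'
from h import *
p=np.load("cab.npy")
tcp=np.array([.4301,-.1188]);c,s=np.cos(p[2]),np.sin(p[2])
C=np.array([[c,s],[-s,c]])@(tcp-p[:2]);print("now",C)
prev=C
pts=[(None,np.array([-.076,-.052]))]
for th in np.linspace(.45,1.57,12):
    r=np.interp(th,[.4,1.57],[.112,.074]);S,K=np.sin(th),np.cos(th)
    pts.append((th,np.array([-.061,.067])+r*np.array([-S,-K])+(.005+.010*K+.0135*S)*np.array([K,-S])))
for th,q in pts:
    d=(q-prev)*1000*[1,-1];w=c2w(p,[*q,0])[0];print(th,"tool mm",d.round(1),"cab",q.round(3),"w",w.round(3),np.hypot(*w[:2]).round(3));prev=q
E
```

```text
now [-0.14173095 -0.04923816]
None tool mm [65.7  2.8] cab [-0.076 -0.052] w [ 0.496 -0.126  0.   ] 0.511
0.45 tool mm [-15.1 -11. ] cab [-0.091 -0.041] w [ 0.481 -0.114  0.   ] 0.494
0.5518181818181819 tool mm [-8.5 -6.1] cab [-0.1   -0.035] w [ 0.473 -0.107  0.   ] 0.485
0.6536363636363637 tool mm [-7.7 -6.7] cab [-0.107 -0.028] w [ 0.466 -0.1    0.   ] 0.476
0.7554545454545455 tool mm [-6.9 -7.3] cab [-0.114 -0.021] w [ 0.459 -0.092  0.   ] 0.468
0.8572727272727273 tool mm [-6.  -7.9] cab [-0.12  -0.013] w [ 0.454 -0.084  0.   ] 0.461
0.9590909090909092 tool mm [-5.1 -8.3] cab [-0.125 -0.005] w [ 0.449 -0.075  0.   ] 0.455
1.060909090909091 tool mm [-4.1 -8.6] cab [-0.129  0.004] w [ 0.446 -0.067  0.   ] 0.451
1.1627272727272728 tool mm [-3.1 -8.9] cab [-0.133  0.013] w [ 0.443 -0.057  0.   ] 0.447
1.2645454545454546 tool mm [-2.1 -9. ] cab [-0.135  0.022] w [ 0.441 -0.048  0.   ] 0.444
1.3663636363636364 tool mm [-1.1 -9. ] cab [-0.136  0.031] w [ 0.441 -0.039  0.   ] 0.443
1.4681818181818183 tool mm [-0.1 -8.9] cab [-0.136  0.04 ] w [ 0.441 -0.03   0.   ] 0.442
1.57 tool mm [ 0.9 -8.7] cab [-0.135  0.048] w [ 0.443 -0.022  0.   ] 0.443
```

>>> jog_arm([
  {"offset":[12,1,0],"yaw":0},
  {"offset":[15,1,0],"yaw":0},
  {"offset":[15,1,0],"yaw":0},
  {"offset":[15,0,0],"yaw":0},
  {"offset":[9,0,0],"yaw":0},
  {"offset":[0,0,0],"yaw":0},
  {"offset":[0,0,0],"yaw":0},
])

```text
time_s: 6.72
tcp_pos: [0.4957, -0.1258, 0.197]
tcp_rot: [-3.14, 0.096, 0.002]
ft_force: [-0.7, 0.5, 0.8]
gripper_width: 0.0005
```

```bash
python3 - <<'E'
from bench import monitor,cams
from h import *
e=cams.get_image("top");d=cams.get_image("side")
f=lambda i:cv2.resize(i,None,fx=4,fy=4,interpolation=cv2.INTER_CUBIC)
cv2.imwrite("pics/s4.png",np.hstack([f(d["pixels"][120:230,290:390]),f(e["pixels"][120:230,350:450])])[:,:,::-1])
p=np.load("cab.npy");s=monitor.observe();C=np.array([[np.cos(p[2]),np.sin(p[2])],[-np.sin(p[2]),np.cos(p[2])]])@(s["tcp_pos"][:2]-p[:2]);print(C,s["tcp_pos"],s["tcp_rot"])
E
```

```text
[-0.07642161 -0.05239712] [ 0.49509525 -0.1259349   0.19722902] [-3.14004626e+00  9.61670532e-02  2.30362735e-03]
```

View pics/s4.png

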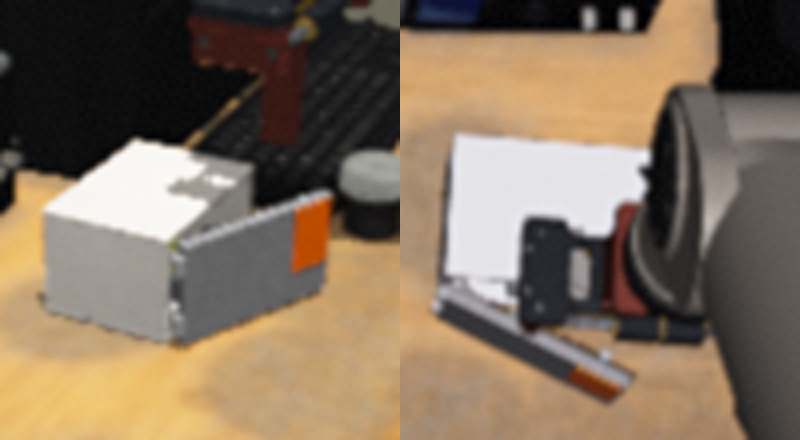

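The left panel shows the fingertip (285,135) above and behind the door's free end. The right panel shows the door at about 0.4 rad with the hand over the gap. Now I descend.

>>> jog_arm([
  {"offset":[0,0,10],"yaw":0},
  {"offset":[0,0,12],"yaw":0},
  {"offset":[0,0,12],"yaw":0},
  {"offset":[0,0,6],"yaw":0},
  {"offset":[0,0,0],"yaw":0},
])

```text
time_s: 7.23
tcp_pos: [0.4947, -0.1259, 0.156]
tcp_rot: [-3.14, 0.096, 0.005]
ft_force: [0.6, 0.2, 0.1]
gripper_width: 0.0005
```

>>> jog_arm([
  {"offset":[0,0,8],"yaw":0},
  {"offset":[0,0,8],"yaw":0},
  {"offset":[0,0,8],"yaw":0},
  {"offset":[0,0,5],"yaw":0},
  {"offset":[0,0,0],"yaw":0},
])

```text
time_s: 7.65
tcp_pos: [0.4955, -0.1259, 0.1274]
tcp_rot: [-3.14, 0.096, 0.003]
ft_force: [-0.2, 0.8, 0.1]
gripper_width: 0.0005
```

>>> jog_arm([
  {"offset":[-5,-4,0],"yaw":0},
  {"offset":[-5,-4,0],"yaw":0},
  {"offset":[-5,-3,0],"yaw":0},
  {"offset":[-4.3,-3,0],"yaw":0},
  {"offset":[-4.2,-3.1,0],"yaw":0},
  {"offset":[-4,-3.3,0],"yaw":0},
  {"offset":[-3.7,-3.4,0],"yaw":0},
  {"offset":[-3.5,-3.6,0],"yaw":0},
  {"offset":[-3.4,-3.7,0],"yaw":0},
  {"offset":[0,0,0],"yaw":0},
])

```text
time_s: 8.48
tcp_pos: [0.4593, -0.0917, 0.1286]
tcp_rot: [-3.14, 0.095, 0.001]
ft_force: [0.3, 0.1, -0.1]
gripper_width: 0.0004
```

>>> jog_arm([
  {"offset":[-3,-3.9,0],"yaw":0},
  {"offset":[-3,-4,0],"yaw":0},
  {"offset":[-2.6,-4.1,0],"yaw":0},
  {"offset":[-2.5,-4.2,0],"yaw":0},
  {"offset":[-2.1,-4.3,0],"yaw":0},
  {"offset":[-2,-4.3,0],"yaw":0},
  {"offset":[-1.6,-4.4,0],"yaw":0},
  {"offset":[-1.5,-4.5,0],"yaw":0},
  {"offset":[0,0,0],"yaw":0},
])

```text
time_s: 9.23
tcp_pos: [0.4436, -0.0568, 0.1287]
tcp_rot: [-3.14, 0.094, 0.0]
ft_force: [-0.6, -0.6, -0.1]
gripper_width: 0.0005
```

>>> jog_arm([
  {"offset":[-1.1,-4.5,0],"yaw":0},
  {"offset":[-1,-4.5,0],"yaw":0},
  {"offset":[-0.6,-4.5,0],"yaw":0},
  {"offset":[-0.5,-4.5,0],"yaw":0},
  {"offset":[0,-4.5,0],"yaw":0},
  {"offset":[0,-4.4,0],"yaw":0},
  {"offset":[0.4,-3,0],"yaw":0},
  {"offset":[0.2,-2,0],"yaw":0},
  {"offset":[0,0,0],"yaw":0},
])

```text
time_s: 9.98
tcp_pos: [0.4434, -0.0254, 0.1287]
tcp_rot: [-3.14, 0.095, -0.0]
ft_force: [0.4, 0.6, -0.4]
gripper_width: 0.0003
```

```bash
python3 - <<'E'
from bench import monitor,cams
from h import *
e=cams.get_image("top");d=cams.get_image("side")
f=lambda i:cv2.resize(i,None,fx=4,fy=4,interpolation=cv2.INTER_CUBIC)
cv2.imwrite("pics/s5.png",np.hstack([f(d["pixels"][120:230,290:390]),f(e["pixels"][120:230,350:450])])[:,:,::-1])
p=np.load("cab.npy");s=monitor.observe();C=np.array([[np.cos(p[2]),np.sin(p[2])],[-np.sin(p[2]),np.cos(p[2])]])@(s["tcp_pos"][:2]-p[:2]);print(C,s["tcp_pos"],s["tcp_rot"],s["ft_force"])
for th in (1.3,1.45,1.57,1.7):
    L=[(-.061-.136*np.sin(th)-.005*np.cos(th),.067-.136*np.cos(th)+.005*np.sin(th),.082)]
    print(th,(proj(d,c2w(p,L))-[290,120])*4,(proj(e,c2w(p,L))-[350,120])*4+[400,0])
E
```

```text
[-0.13427141  0.04426146] [ 0.4432462  -0.02592911  0.12866053] [ 3.14006622e+00 -9.62162888e-02  1.77723053e-04] [-0.26032381 -0.0740315  -0.12757317]
1.3 [[388.27839127 267.12021418]] [[486.19226971 489.68270211]]
1.45 [[382.37054447 281.07902017]] [[455.70173899 492.41440213]]
1.57 [[374.09080657 291.95785636]] [[431.16568551 491.29423281]]
1.7 [[361.57397572 303.20664667]] [[404.91150249 486.78559426]]
```

View pics/s5.png

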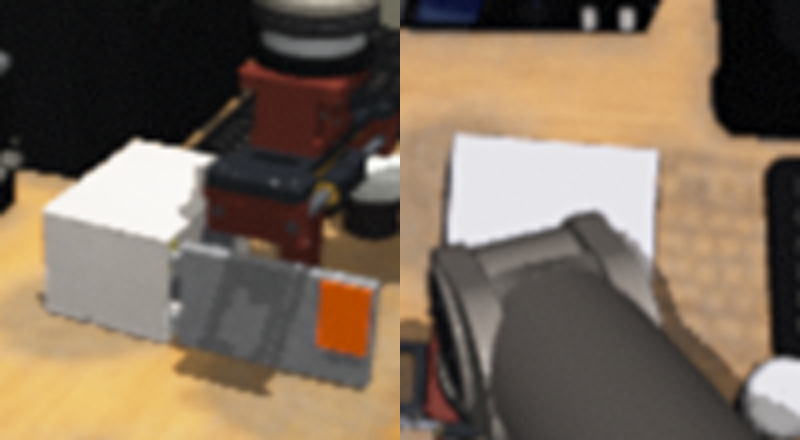

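The door's outer top corner is at about (378,288), which gives roughly 1.52 rad. I'll nudge it slightly further and come away.

>>> jog_arm([
  {"offset":[0,-1.5,0],"yaw":0},
  {"offset":[0,-1.5,0],"yaw":0},
  {"offset":[0,0,0],"yaw":0},
  {"offset":[0,6,0],"yaw":0},
  {"offset":[0,14,0],"yaw":0},
  {"offset":[0,14,0],"yaw":0},
  {"offset":[0,0,-10],"yaw":0},
  {"offset":[0,0,-25],"yaw":0},
  {"offset":[0,0,-25],"yaw":0},
  {"offset":[0,0,-25],"yaw":0},
])

```text
time_s: 10.92
tcp_pos: [0.4409, -0.0565, 0.2152]
tcp_rot: [-3.14, 0.096, 0.001]
ft_force: [0.8, 0.9, -0.3]
gripper_width: 0.0006
```

>>> jog_arm([
  {"offset":[0,10,-25],"yaw":0},
  {"offset":[0,20,-20],"yaw":0},
  {"offset":[0,30,-20],"yaw":0},
  {"offset":[0,30,0],"yaw":0},
  {"offset":[0,30,0],"yaw":0},
  {"offset":[0,30,0],"yaw":0},
  {"offset":[0,30,0],"yaw":0},
  {"offset":[0,20,0],"yaw":0},
  {"offset":[0,10,0],"yaw":0},
  {"offset":[0,0,0],"yaw":0},
])

```text
time_s: 11.75
tcp_pos: [0.428, -0.2681, 0.2791]
tcp_rot: [3.14, -0.101, 0.001]
ft_force: [-0.7, 0.4, -0.3]
gripper_width: 0.0001
```

```bash
python3 - <<'E'
from bench import monitor,cams
from h import *
e=cams.get_image("top");d=cams.get_image("side")
f=lambda i:cv2.resize(i,None,fx=4,fy=4,interpolation=cv2.INTER_CUBIC)
g=np.hstack([f(d["pixels"][120:230,290:390]),f(e["pixels"][120:230,350:450])])
b=np.hstack([cv2.resize(d["pixels"],(256,160)),cv2.resize(e["pixels"],(256,160)),np.zeros((160,288,3),np.uint8)])
cv2.imwrite("pics/s6.png",np.vstack([g,b])[:,:,::-1])
# change against the first pictures: left half (blue, pots, tin) in each view
for n,i,(r,c) in (("top",e,(slice(130,260),slice(0,330))),("side",d,(slice(200,400),slice(0,340)))):
    a=cv2.absdiff(np.load(n+"1.npz")["pixels"][r,c],i["pixels"][r,c]).max(2);print(n,a.max(),(a>40).sum())
s=monitor.observe();print(s["time_s"],s["tcp_pos"],s["ft_force"])
p=np.load("cab.npy")
print("pot",np.array(ray(e,(446,220),.06)))
E
```

```text
top 12 0
side 138 17
11.85 [ 0.42863278 -0.26518959  0.27882822] [ 0.54898532 -0.11680904  0.34634598]
pot [ 0.44915478 -0.23774076  0.06      ]
```

View pics/s6.png

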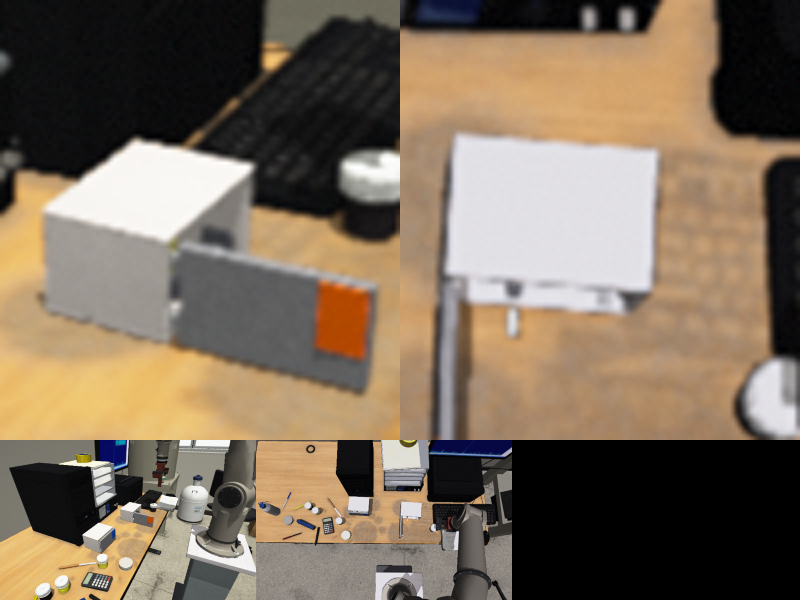

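The door stands square to the cabinet: its outer top corner is at (374,290), and at 1.57 rad I'd expect (374,292). The pot is where it was, the blue cabinet is shut, and the arm is clear.

```bash
python3 -c "
from bench import order
print(order.finish_job())"
```

```text
the job is handed in; nothing more can be done
None
```

I opened the orange-marked cabinet as asked and handed the job in after about 12 s of robot time; no verdict was reported.

- **Press and release:** With the jaws shut, I pressed the orange mark in to its stop, about 5 mm. The force read 3 N at the trip and about 8 N at the stop. I let go, and the door sprang to about 0.4 rad by itself.
- **Opening:** I lowered the fingertip into the gap behind the door, tip about 47 mm above the desk. It pushed the door round to about 1.57 rad, then the arm came up and away.

**Last checks:**
- **Door:** In the side view its outer top corner is within about 2 pixels of where it would be at 1.57 rad.
- **Blue cabinet, pots and tin:** The part of the top view showing the blue cabinet, tin and left-hand pots matches the first picture. In the side view 17 pixels differed; I took these to be the opened door at the edge of the compared area, but did not check. The dark pot beside the orange cabinet looks unmoved by eye.
- **Sample pot inside the orange cabinet:** I did not measure it. The finger's path stayed in front of the cabinet's front edges.
- **Forces:** The last wrist reading was below 1 N, with the arm touching nothing.

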